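# Sweep the loose nuts into the parts pen

## Task

Sweep the three loose steel hex nuts along the bench, through the open side of the red parts pen, until all three lie completely inside it. Only push them with the fingers: do not pick them up or lift them over its walls. The brass bush standing among them stays on the bench where it is, and so do the tools and the spray can.

Things in the scene. Friction and masses are not known exactly. Their poses are not given: they have to be found in the camera images.
- nut1: loose dark-steel hex nut lying flat on the bench, 30 mm across flats, 35 mm across corners, 16 mm high, black bore on top; origin at the centre of its underside, z up, flats face its +/-x. About 65 g; slides on the bench
- nut2: loose dark-steel hex nut lying flat on the bench, 30 mm across flats, 35 mm across corners, 16 mm high, black bore on top; origin at the centre of its underside, z up, flats face its +/-x. About 65 g; slides on the bench
- nut3: loose dark-steel hex nut lying flat on the bench, 30 mm across flats, 35 mm across corners, 16 mm high, black bore on top; origin at the centre of its underside, z up, flats face its +/-x. About 65 g; slides on the bench
- pen: red sheet-metal parts pen fixed to the bench: three upright walls 30 mm high and 4 mm thick round a red floor that is level with the bench (no step). Inside 100 mm deep (x) by 140 mm wide (y). Origin at the centre of the floor, on the bench; the wall-less open side is at its x = -50 mm, facing its -x (roughly towards the robot); the back wall's inner face is at x = +50 mm, the side walls' at y = +/-70 mm
- bush: brass bush (short tube) standing on end among the nuts, 28 mm outside diameter, 18 mm bore, 30 mm high, loose; origin at the centre of its underside. To be left alone
- spray_can: loose spray can standing upright, 56 mm diameter, 180 mm high, white with a red band and red cap; origin at the centre of its underside. To be left alone
- hammer: loose hammer lying flat, dark wooden handle towards its -x, steel head at +x, 260 mm long, head 85 mm across; origin under the middle of its length. To be left alone
- screwdriver: loose screwdriver with black handle (towards its -x), lying along its x, 200 mm long; origin under the middle of its length. To be left alone
- socket: loose steel wrench socket standing on end, 30 mm diameter, 42 mm high; origin at the centre of its underside. To be left alone
- wire_brush: loose wire brush with red handle and brass bristles, lying bristles down along its x, 235 mm long, 26 mm wide, 34 mm high; origin under its middle. To be left alone

How it is judged:
At the end, for the whole second after the job is handed in: All three nuts lie at rest on the bench inside the pen (each centre at least 15 mm behind the line of the open side and between the walls); the brass bush is upright and within 15 mm, the tools and the spray can within 20 mm of where they started (x of nut1 in the frame of pen between -0.035 and 0.05 m and y of nut1 in the frame of pen between -0.07 and 0.07 m and height (world z) of each of nut1, nut2, nut3 below 0.02 m and linear speed of each of nut1, nut2, nut3 below 0.02 m/s and x of nut2 in the frame of pen between -0.035 and 0.05 m and y of nut2 in the frame of pen between -0.07 and 0.07 m and x of nut3 in the frame of pen between -0.035 and 0.05 m and y of nut3 in the frame of pen between -0.07 and 0.07 m and distance of bush from where it was at the start of the episode below 0.015 m and distance of each of spray_can, hammer, screwdriver, socket, wire_brush from where it was at the start of the episode below 0.02 m and angle between each of bush, spray_can's own z axis and vertical below 0.2 rad); the robot touches nothing.
It fails at once if a nut is lifted off the bench (10 mm while level, or 28 mm in any attitude) ((height (world z) of nut1 above 0.028 m or (height (world z) of nut1 above 0.01 m and angle between nut1's own z axis and vertical below 0.3 rad)) or (height (world z) of nut2 above 0.028 m or (height (world z) of nut2 above 0.01 m and angle between nut2's own z axis and vertical below 0.3 rad)) or (height (world z) of nut3 above 0.028 m or (height (world z) of nut3 above 0.01 m and angle between nut3's own z axis and vertical below 0.3 rad))).
It fails at once if the brass bush is shifted by more than 15 mm or tipped (distance of bush from where it was at the start of the episode above 0.015 m or angle between bush's own z axis and vertical above 0.4 rad).
It fails at once if the spray can is shifted by more than 20 mm or tipped (distance of spray_can from where it was at the start of the episode above 0.02 m or angle between spray_can's own z axis and vertical above 0.4 rad).
It fails at once if the hammer, screwdriver, socket or wire brush is shifted by more than 20 mm (distance of any of hammer, screwdriver, socket, wire_brush from where it was at the start of the episode above 0.02 m).
It also fails if it takes over 72 s, if anything falls off the work surface, if the arm or the gripper's body presses on something with over 40 N, if the wrist force passes 120 N, or if a joint passes its speed limit or range.

## Robot

A 6-joint arm with a two-finger parallel gripper is mounted at the origin on the work surface. World frame = base frame: x ahead of the robot, y to its left, z up, the work surface at z = 0. Lengths are in m, angles in rad, forces in N, time in s.
With the tool pointing down it reaches from about 0.3 to 0.875 m from the base axis. Payload 6.4 kg.
Tool frame: the origin (TCP) lies midway between the tips of the shut fingers; the grasp point (between the pads) lies 19 mm behind it; z points along the fingers, y is the line along which they close (so a half turn about z gives the same grasp; the last joint's range is limited). The gripper opens to 85 mm and grips with 20 to 120 N. Pads are 22 mm wide; open, the fingers measure 114 mm over their backs; the gripper's body (76 mm by 85 mm) begins 54 mm behind the grasp point. The pads swing forward as they close: fully open they stand 13 mm farther back than shut.
Start: joints at [-1.383, 0.181, 1.607, -0, 1.354, -0.206], TCP at [0.221, -0.531, 0.231] pointing down, gripper open.
Joint ranges: [-2.99, 2.99], [-0.89, 2.07], [0.3, 2.58], [-1.14, 4.28], [0, 2.63], [-3.12, 3.12]. Speed limits (rad/s): [2.57, 2.57, 3.01, 3.14, 3.14, 3.14].

## Interface

Orientations are given as a unit quaternion [w, x, y, z].
In Python, from bench import status, camera, ctrl gives the robot as it stands. The module is installed in compiled form; this text tells all that it offers.
- The arm moves only by the shell command python3 -m handwheel 'ROWS'. ROWS is JSON, a list that holds one entry, the list of rows, each a list of 7 numbers: the opening, from -1 (shut) to 1 (fully open), then the shift along the tool's x, y, z in cm, then the turn, a rotation vector about the tool's x, y, z in degrees. A call has 1 to 10 rows; each row is the pose to reach, as a shift and turn from the pose commanded when the call began, along the tool's axes at that moment; what a row does not reach only later rows make up. A row lasts 1/8 s, in which the tool goes at most 62.5 mm and 10.7 degrees, less where a joint would pass 70% of its speed; a pose out of reach is approached as far as the arm can. A call with a gripper value outside its range is refused whole. The fingers move at their own pace and stop on an object; the grip force is fixed at half the most. Time passes only in rows, so rows that repeat a pose let the fingers close. It gives the time, the measured TCP pose, the force, the opening and the grip force at its end, in the units of the state.
- status.get_obs(): the state, without advancing time (a new reading comes with each control period).
- camera(name): name is "scene" or "top" or "wrist"; returns a dict with "frame" (384x512x3 uint8, blue, green, red), "depth" (384x512 float32, m along the optical axis (not along the pixel's ray), 0 where there is no reading), "fx", "fy", "cx", "cy" (pixels), "extrinsics" (4x4, takes a point from camera to world coordinates); the wrist camera has in their place "hand_eye" (4x4, takes a point from camera to tool coordinates, whose origin is the TCP and whose axes are the flange's). Camera axes: x right, y down, z forward; pixel columns grow to the right and rows downward; lengths in m; the calibration is good to about 2 mm. The wrist camera is an equidistant fisheye: a pixel r from the principal point sees the ray r / f radians off the axis. A picture is of the moment at which its call begins: read the wrist's pose just before it.
- ctrl.hand_in(): hands the job in; it is judged then, once.
The state is a dict: "time_s": time; "q": joint angles; "dq": joint speeds; "joint_efforts": joint torques, N m; "eef_pos": TCP position; "eef_rot": TCP orientation; "wrist_force": force on the tool from outside, world axes, zero at the start; "torque": the same for the moment, N m; "opening": opening from 0.0 (shut) to 1.0 (fully open); "grasp_force": force on a finger pad.
Only numpy, scipy, OpenCV 4.12 (cv2) and the standard library are available. Lean on these libraries where they do the work, as an engineer would, in place of code of your own. Each camera call takes 0.05 s, during which the arm holds its last target. There are 200 camera calls.

## Working session

There is one attempt and no reset: what is moved stays moved. The work goes in short steps, Python scripts to look and compute and a shell command to move; the robot and the scene stay as the last step left them, time stands still between calls to the robot, and variables do not carry over. Pictures are saved under pics/ and viewed, at most 10 in all, crops included, and the job is handed in when it is done.

```bash
mkdir -p pics; cat > h.py <<'E'
import numpy as np, cv2
from bench import status, camera, ctrl
def px2w(c,u,v,z=None):
    M=np.array(c["extrinsics"]); r=M[:3,:3]@np.array([(u-c["cx"])/c["fx"],(v-c["cy"])/c["fy"],1]); o=M[:3,3]
    return o+r*(z-o[2])/r[2]
E
python3 - <<'E'
from h import *
import pickle
o=status.get_obs();print(o)
c=camera("top");pickle.dump(c,open("top.pkl","wb"))
cv2.imwrite("pics/top.png",cv2.resize(c["frame"],(800,600),interpolation=cv2.INTER_CUBIC))
print(c["fx"],c["cx"],c["cy"],c["extrinsics"])
s=camera("scene");cv2.imwrite("pics/scene.png",s["frame"])
E
```

```text
{'time_s': 0.0, 'q': array([-1.38329336e+00,  1.81533437e-01,  1.60800542e+00,  1.06980792e-05,
        1.35379366e+00, -2.06313512e-01]), 'dq': array([ 1.89664677e-04, -1.59035529e-03,  1.03804083e-03,  2.26804668e-04,
       -6.96093949e-05,  5.46062269e-04]), 'joint_efforts': array([-1.28229040e-03, -4.44882345e+01, -3.51341307e+01, -3.54749536e-04,
        9.20574559e-03,  7.71412800e-06]), 'eef_pos': array([ 0.2205442 , -0.53042941,  0.23038967]), 'eef_rot': array([-8.69847261e-04,  9.80675986e-01,  1.95637045e-01,  1.34042102e-05]), 'wrist_force': array([ 0.61137783,  1.02848759, -0.24434685]), 'torque': array([-0.03257232,  0.00682099,  0.04246156]), 'grasp_force': 0.0, 'opening': 1.003008051584773}
407.65277872740916 249.78140238406723 191.85617597878513 [[-1.58536493e-02 -9.94406052e-01  1.04428282e-01  4.39628400e-01]
 [-9.99874297e-01  1.57908906e-02 -1.42776683e-03  1.71269570e-02]
 [-2.29235606e-04 -1.04437791e-01 -9.94531395e-01  1.10598665e+00]
 [ 0.00000000e+00  0.00000000e+00  0.00000000e+00  1.00000000e+00]]
```

View pics/top.png

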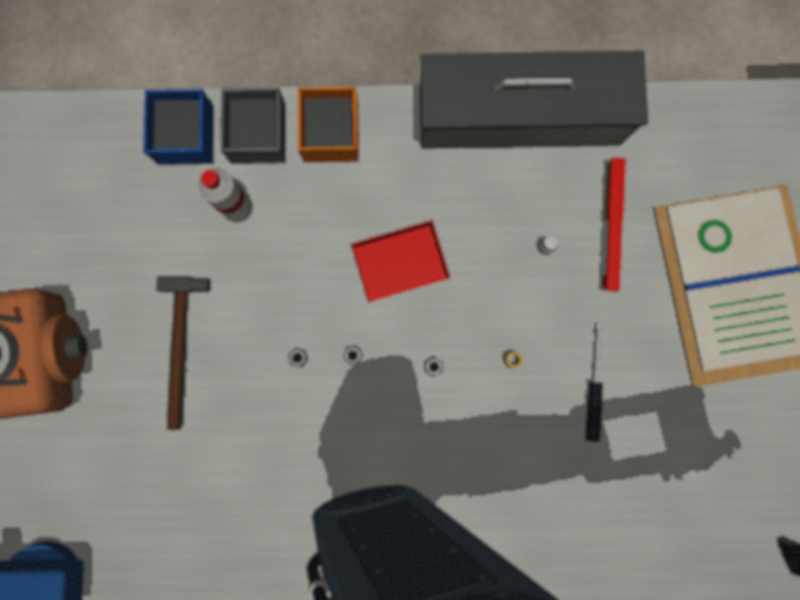

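The top view (800x600) shows nuts at (298,357), (353,355) and (434,366). The bush is at (513,358). The pen's open side runs from (369,301) to (449,277). I'll enlarge this area to get better positions.

```bash
python3 - <<'E'
from h import *
import pickle
c=pickle.load(open("top.pkl","rb"))
cv2.imwrite("pics/crop.png",cv2.resize(c["frame"][130:250,170:350],(800,533),interpolation=cv2.INTER_CUBIC))
for n,u,v,z in [("n1",298,357,.016),("n2",353,355,.016),("n3",434,366,.016),("bush",513,358,.03),("pBL",351,244,.03),("pBR",432,221,.03),("pFR",449,277,.015),("pFL",369,301,.015),("can",223,190,.1)]:
    print(n,px2w(c,u/1.5625,v/1.5625,z).round(4))
E
```

```text
n1 [0.4585 0.1744 0.016 ]
n2 [0.4604 0.0806 0.016 ]
n3 [ 0.4396 -0.057   0.016 ]
bush [ 0.4509 -0.1893  0.03  ]
pBL [0.6498 0.0814 0.03  ]
pBR [ 0.6878 -0.0584  0.03  ]
pFR [ 0.5922 -0.0866  0.015 ]
pFL [0.5526 0.0522 0.015 ]
can [0.7281 0.2834 0.1   ]
```

View pics/crop.png

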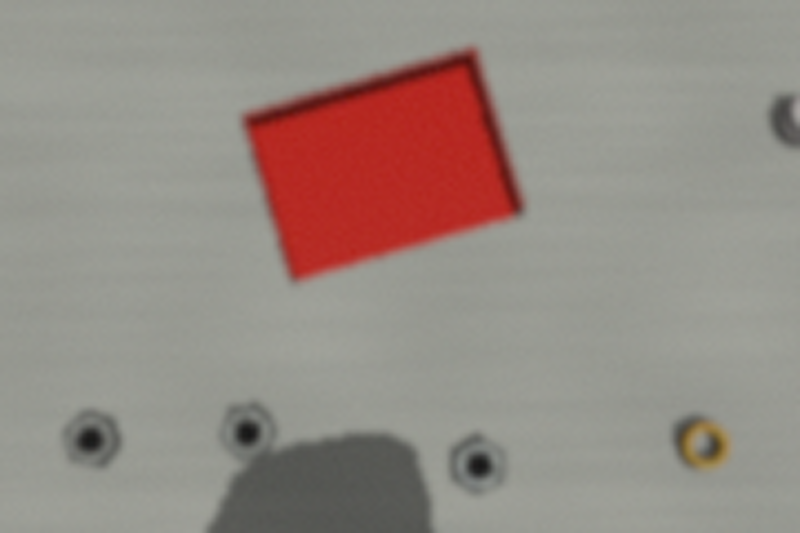

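The nuts are at about (.459,.174), (.460,.081) and (.440,-.057). The pen centre is at about (.620,-.004), yaw 16°. I'll push each nut with both fingers set about 20 mm apart, nut3 first, then nut2, then nut1.

```bash
cat >> h.py <<'E'
from scipy.spatial.transform import Rotation as R
PC=np.array([.6200,-.0033]); PT=np.deg2rad(16.2); PX=np.array([np.cos(PT),np.sin(PT)]); PY=np.array([-PX[1],PX[0]])
def pen(x,y): return PC+x/1000*PX+y/1000*PY
def topen(p): d=np.array(p[:2])-PC; return (1000*np.array([d@PX,d@PY])).round(1)
def tool():
    o=status.get_obs(); w,x,y,z=o["eef_rot"]; return np.array(o["eef_pos"]),R.from_quat([x,y,z,w]),o
def plan(*ts):  # targets (x,y,z,yaw deg of tool x)
    p,r,o=tool(); print("t",round(o["time_s"],2),"pos",p.round(4),"yaw",np.degrees(np.arctan2(r.as_matrix()[1,0],r.as_matrix()[0,0])).round(1),"open",round(o["opening"],2))
    for t in ts:
        g=R.from_euler("z",t[3],degrees=True)*R.from_euler("x",180,degrees=True)
        print("row",(100*r.inv().apply(np.array(t[:3])-p)).round(2),(r.inv()*g).as_rotvec(degrees=True).round(1))
def push(a,b,back=.037,front=.026): # nut from a to b: start point, end point of finger centre, yaw
    d=np.array(b)-a; L=np.linalg.norm(d); u=d/L
    return a-u*back, b-u*front, np.degrees(np.arctan2(u[1],u[0])), L
E
python3 - <<'E'
from h import *
n3=np.array([.4396,-.057]); s,e,y,L=push(n3,pen(26,-36)); print(s,e,y,L,topen(n3))
plan((*s,.09,y))
E
```

```text
[ 0.40287443 -0.06149808] [ 0.62920416 -0.03377762] 6.982708414253395 0.2170209850289212 [-188.2   -1.2]
t 0.1 pos [ 0.2206 -0.5305  0.2305] yaw 22.6 open 1.0
row [ 34.83 -36.29  14.12] [-0.1 -0.  15.6]
```

```bash
python3 -m handwheel '[[[-0.53,34.8,-36.3,7,0,0,15.6],[-0.53,34.8,-36.3,7,0,0,15.6],[-0.53,34.8,-36.3,7,0,0,15.6],[-0.53,34.8,-36.3,7,0,0,15.6],[-0.53,34.8,-36.3,7,0,0,15.6],[-0.53,34.8,-36.3,7,0,0,15.6],[-0.53,34.8,-36.3,7,0,0,15.6],[-0.53,34.8,-36.3,14.1,0,0,15.6],[-0.53,34.8,-36.3,14.1,0,0,15.6],[-0.53,34.8,-36.3,14.1,0,0,15.6]]]'
python3 - <<'E'
from h import *
plan((.4029,-.0615,.09,7.),(.4029,-.0615,.005,7.))
c=camera("wrist");cv2.imwrite("pics/w1.png",c["frame"])
import pickle;pickle.dump((c,tool()[0],tool()[1].as_matrix()),open("w1.pkl","wb"))
print(c["hand_eye"],c["fx"],c["cx"],c["cy"])
E
```

```text
time_s: 1.35
eef_pos: [0.4004, -0.0595, 0.0877]
eef_rot: [-0.002, 0.998, 0.062, -0.003]
wrist_force: [-0.2, -0.7, 0.5]
opening: 0.236
grasp_force: 0.0
t 1.35 pos [ 0.4004 -0.0595  0.0877] yaw 7.2 open 0.24
row [ 0.22  0.22 -0.24] [-0.2  0.3  0.2]
row [0.27 0.26 8.26] [-0.2  0.3  0.2]
[[ 1.63668469e-04 -9.49765019e-01 -3.12963866e-01  8.00197755e-02]
 [ 9.99999578e-01  4.38359542e-04 -8.07346109e-04  8.02558151e-04]
 [ 9.03979790e-04 -3.12963601e-01  9.49764690e-01 -1.41973204e-01]
 [ 0.00000000e+00  0.00000000e+00  0.00000000e+00  1.00000000e+00]] 297.3186396354542 254.35533661775696 185.7580940589528
```

View pics/w1.png

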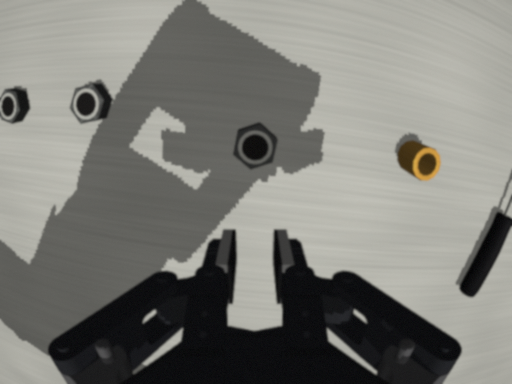

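The wrist view shows nut3 centred between the fingers at (256,145). Nut2 is at (88,102), nut1 at (14,104) and the bush at (424,163). I'll compare these with the top-view positions.

```bash
cat >> h.py <<'E'
def wrist_px(c,p,M,u,v,z):
    a=np.array([u-c["cx"],v-c["cy"]])/c["fx"]; th=np.hypot(*a); d=np.r_[a/th*np.sin(th),np.cos(th)]
    H=np.array(c["hand_eye"]); o=p+M@H[:3,3]; r=M@H[:3,:3]@d; return (o+r*(z-o[2])/r[2]).round(4)
E
python3 - <<'E'
from h import *
import pickle
c,p,M=pickle.load(open("w1.pkl","rb"))
for u,v,z in [(256,145,.016),(88,102,.016),(14,104,.016),(425,163,.03)]: print(wrist_px(c,p,M,u,v,z))
for u,v in [(225,235),(283,235)]: print("tip",wrist_px(c,p,M,u,v,.088))
E
```

```text
[ 0.442  -0.0579  0.016 ]
[0.4638 0.0795 0.016 ]
[0.4614 0.1673 0.016 ]
[ 0.4504 -0.19    0.03  ]
tip [ 0.4044 -0.0455  0.088 ]
tip [ 0.4084 -0.0767  0.088 ]
```

```bash
python3 -m handwheel '[[[-0.53,0,0,5,0,0,0],[-0.53,0,0,8,0,0,0],[-0.53,0,0,8.4,0,0,0],[-0.53,0,0,8.4,0,0,0],[-0.53,1.2,0,8.4,0,0,0],[-0.53,2.6,0,8.4,0,0,0],[-0.53,4,0,8.4,0,0,0],[-0.53,5.4,0,8.4,0,0,0],[-0.53,6.8,0,8.4,0,0,0],[-0.53,8.2,0,8.4,0,0,0]]]'
python3 - <<'E'
from h import *
_,e,y,_=push(np.array([.4396,-.057]),pen(26,-36))
plan((*e,.005,y))
E
```

```text
time_s: 2.65
eef_pos: [0.485, -0.0521, 0.0062]
eef_rot: [-0.0, 0.998, 0.061, -0.0]
wrist_force: [-1.4, -0.8, 1.3]
opening: 0.233
grasp_force: 1.3
t 2.65 pos [ 0.485  -0.0521  0.0062] yaw 7.0 open 0.23
row [14.54 -0.07  0.11] [-0.  0. -0.]
```

```bash
python3 -m handwheel '[[[-0.53,1.4,0,0,0,0,0],[-0.53,2.8,0,0,0,0,0],[-0.53,4.2,0,0,0,0,0],[-0.53,5.6,0,0,0,0,0],[-0.53,7,0,0,0,0,0],[-0.53,8.4,0,0,0,0,0],[-0.53,9.8,0,0,0,0,0],[-0.53,11.2,0,0,0,0,0],[-0.53,12.6,0,0,0,0,0],[-0.53,13.8,0,0,0,0,0]]]'
python3 - <<'E'
from h import *
print(topen(tool()[0]))
c=camera("wrist");cv2.imwrite("pics/w2.png",c["frame"])
import pickle;pickle.dump((c,tool()[0],tool()[1].as_matrix()),open("w2.pkl","wb"))
E
```

```text
time_s: 3.9
eef_pos: [0.622, -0.0355, 0.0063]
eef_rot: [-0.0, 0.998, 0.061, 0.0]
wrist_force: [-1.6, 0.2, 1.3]
opening: 0.232
grasp_force: 1.2
[ -7.  -31.5]
```

View pics/w2.png

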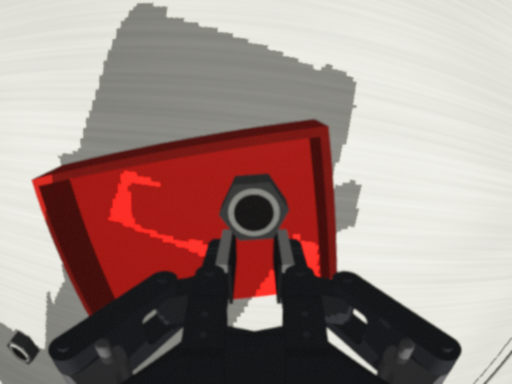

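Nut3 is inside the pen, seen at (253,211), with clear floor on both sides. Next I back off and go to nut2.

```bash
python3 - <<'E'
from h import *
import pickle
c,p,M=pickle.load(open("w2.pkl","rb"))
n=wrist_px(c,p,M,253,211,.016);print("nut3",n,topen(n),np.linalg.norm(n[:2]-p[:2]))
print("back corners", topen(wrist_px(c,p,M,36,181,.03)),topen(wrist_px(c,p,M,327,123,.03)))
s,e,y,L=push(np.array([.462,.080]),pen(-85,-2),back=.04); print(s,e,y,L)
plan((*s,.09,y))
E
```

```text
nut3 [ 0.6467 -0.0327  0.016 ] [ 17.4 -35.7] 0.023381182519961047
back corners [55.1 71.1] [ 56.4 -72.6]
[0.4389251  0.11267337] [ 0.52393433 -0.00769714] -54.76912422475031 0.13336223937240696
t 3.95 pos [ 0.6235 -0.0355  0.0066] yaw 7.0 open 0.24
row [-16.51 -16.94  -8.38] [-0.  -0.1 61.7]
```

```bash
python3 -m handwheel '[[[-0.53,-3,0,0,0,0,0],[-0.53,-6,0,-4,0,0,0],[-0.53,-8,-2,-8.4,0,0,5],[-0.53,-16.5,-16.9,-8.4,0,0,61.7],[-0.53,-16.5,-16.9,-8.4,0,0,61.7],[-0.53,-16.5,-16.9,-8.4,0,0,61.7],[-0.53,-16.5,-16.9,-8.4,0,0,61.7],[-0.53,-16.5,-16.9,-8.4,0,0,61.7],[-0.53,-16.5,-16.9,-8.4,0,0,61.7],[-0.53,-16.5,-16.9,-8.4,0,0,61.7]]]'
python3 - <<'E'
from h import *
c=camera("wrist");cv2.imwrite("pics/w3.png",c["frame"])
import pickle;pickle.dump((c,tool()[0],tool()[1].as_matrix()),open("w3.pkl","wb"))
plan((.439,.1127,.09,-54.8),(.439,.1127,.005,-54.8))
E
```

```text
time_s: 5.2
eef_pos: [0.437, 0.1122, 0.0904]
eef_rot: [-0.0, 0.888, -0.459, 0.0]
wrist_force: [-0.3, -0.5, -0.3]
opening: 0.238
grasp_force: 0.0
t 5.25 pos [0.4369 0.1122 0.0904] yaw -54.7 open 0.23
row [ 0.08 -0.2   0.04] [-0.  -0.   0.1]
row [ 0.08 -0.2   8.54] [-0.  -0.   0.1]
```

View pics/w3.png

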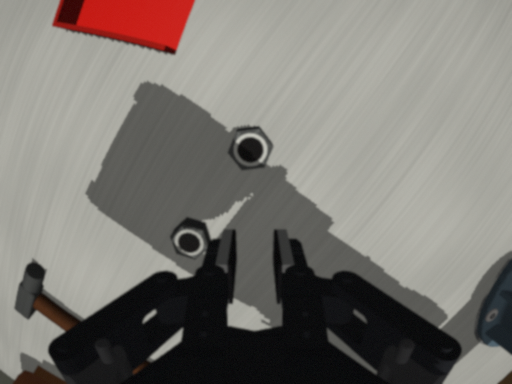

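Nut2 is centred ahead at (251,148). Nut1 at (188,238) is just clear of the left finger. I'll descend and push leg 1.

```bash
python3 -m handwheel '[[[-0.53,0,0,5,0,0,0],[-0.53,0,0,8.2,0,0,0],[-0.53,0,0,8.5,0,0,0],[-0.53,1.2,0,8.5,0,0,0],[-0.53,2.6,0,8.5,0,0,0],[-0.53,4,0,8.5,0,0,0],[-0.53,5.4,0,8.5,0,0,0],[-0.53,6.8,0,8.5,0,0,0],[-0.53,8.2,0,8.5,0,0,0],[-0.53,9.6,0,8.5,0,0,0]]]'
python3 -m handwheel '[[[-0.53,1.4,0,0,0,0,0],[-0.53,2.8,0,0,0,0,0],[-0.53,4.0,0,0,0,0,0],[-0.53,4.9,0,0,0,0,0],[-0.53,4.9,0,0,0,0,0],[-0.53,2,0,0,0,0,0],[-0.53,0,0,-4,0,0,0],[-0.53,-2,0,-8.5,0,0,0]]]'
python3 - <<'E'
from h import *
n=np.array([.5346,-.0298])
s,e,y,L=push(n,pen(12,0),back=.042); print(s,e,y,L)
plan((*s,.09,y))
E
```

```text
time_s: 6.5
eef_pos: [0.4928, 0.033, 0.0053]
eef_rot: [-0.0, 0.888, -0.46, -0.0]
wrist_force: [-1.2, 1.2, 2.3]
opening: 0.238
grasp_force: 1.4
time_s: 7.5
eef_pos: [0.479, 0.051, 0.0902]
eef_rot: [0.001, 0.888, -0.46, -0.001]
wrist_force: [0.1, -0.6, -0.5]
opening: 0.231
grasp_force: 0.0
[ 0.49446022 -0.04216117] [ 0.60667509 -0.00760426] 17.1163744630114 0.1014153158137587
t 7.5 pos [0.479  0.051  0.0902] yaw -54.7 open 0.23
row [8.49 4.12 0.01] [  0.    0.2 -71.8]
```

```bash
python3 -m handwheel '[[[-0.53,8.5,3.9,0,0,0,-71.8],[-0.53,8.5,3.9,0,0,0,-71.8],[-0.53,8.5,3.9,0,0,0,-71.8],[-0.53,8.5,3.9,0,0,0,-71.8],[-0.53,8.5,3.9,0,0,0,-71.8],[-0.53,8.5,3.9,0,0,0,-71.8],[-0.53,8.5,3.9,0,0,0,-71.8],[-0.53,8.5,3.9,0,0,0,-71.8]]]'
python3 - <<'E'
from h import *
c=camera("wrist");cv2.imwrite("pics/w4.png",c["frame"])
import pickle;pickle.dump((c,tool()[0],tool()[1].as_matrix()),open("w4.pkl","wb"))
E
```

```text
time_s: 8.5
eef_pos: [0.4976, -0.0415, 0.0901]
eef_rot: [-0.0, 0.989, 0.148, -0.0]
wrist_force: [1.1, 0.0, 0.2]
opening: 0.235
grasp_force: 0.0
```

View pics/w4.png

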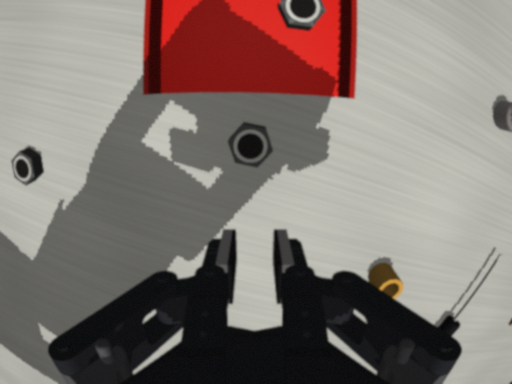

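Nut2 is straight ahead at (250,145). Nut3 is in the pen at (300,10) and nut1 is at (22,166). I'll push nut2 in about 10.3 cm, drifting slightly left away from nut3.

```bash
python3 -m handwheel '[[[-0.53,0,0,5,0,0,0],[-0.53,0,0,8.2,0,0,0],[-0.53,0,0,8.4,0,0,0],[-0.53,1.2,0,8.4,0,0,0],[-0.53,2.6,0,8.4,0,0,0],[-0.53,4,-0.1,8.4,0,0,0],[-0.53,5.4,-0.2,8.4,0,0,0],[-0.53,6.8,-0.3,8.4,0,0,0],[-0.53,8.2,-0.4,8.4,0,0,0],[-0.53,9.4,-0.5,8.4,0,0,0]]]'
python3 -m handwheel '[[[-0.53,0.9,0,0,0,0,0],[-0.53,0.9,0,0,0,0,0],[-0.53,-2,0,0,0,0,0],[-0.53,-4,0,-4,0,0,0],[-0.53,-7,0,-8.4,0,0,0]]]'
python3 - <<'E'
from h import *
import pickle
c,p,M=pickle.load(open("w4.pkl","rb"))
w=wrist_px(c,p,M,22,166,.016);print("nut1 wrist",w, "nut2",topen(wrist_px(c,p,M,250,145,.016)))
s,e,y,L=push(np.array([.4605,.170]),pen(-85,36),back=.042); print(s,e,y,L)
plan((*s,.09,y+180))
E
```

```text
time_s: 9.8
eef_pos: [0.5872, -0.0091, 0.0062]
eef_rot: [-0.0, 0.989, 0.148, -0.0]
wrist_force: [-1.0, -0.1, 0.8]
opening: 0.238
grasp_force: 0.4
time_s: 10.42
eef_pos: [0.5181, -0.0302, 0.0905]
eef_rot: [-0.0, 0.989, 0.148, -0.001]
wrist_force: [0.2, -0.2, 1.0]
opening: 0.236
grasp_force: 0.0
nut1 wrist [0.4609 0.177  0.016 ] nut2 [-87.8   0.5]
[0.44431638 0.20875681] [0.51831292 0.03154864] -67.33612256654625 0.17603703966419762
t 10.43 pos [ 0.5181 -0.0302  0.0905] yaw 17.1 open 0.24
row [ -0.04 -25.     0.07] [ -0.1   0.  -95.6]
```

```bash
python3 -m handwheel '[[[-0.53,0,-25.5,0,0,0,-95.6],[-0.53,0,-25.5,0,0,0,-95.6],[-0.53,0,-25.5,0,0,0,-95.6],[-0.53,0,-25.5,0,0,0,-95.6],[-0.53,0,-25.5,0,0,0,-95.6],[-0.53,0,-25.5,0,0,0,-95.6],[-0.53,0,-25.5,0,0,0,-95.6],[-0.53,0,-25.5,0,0,0,-95.6],[-0.53,0,-25.5,0,0,0,-95.6],[-0.53,0,-25.5,0,0,0,-95.6]]]'
python3 - <<'E'
from h import *
c=camera("wrist");cv2.imwrite("pics/w5.png",c["frame"])
d=camera("top");cv2.imwrite("pics/top2.png",np.vstack([cv2.resize(c["frame"],(512,300)),cv2.resize(d["frame"][120:250,170:350],(410,296),interpolation=cv2.INTER_CUBIC).repeat(1,0) if 0 else cv2.resize(d["frame"][130:235,170:350],(512,299),interpolation=cv2.INTER_CUBIC)]))
plan((.4437,.2137,.09,112.7),(.4437,.2137,.005,112.7))
E
```

```text
time_s: 11.68
eef_pos: [0.4443, 0.2136, 0.0902]
eef_rot: [-0.0, 0.555, 0.832, -0.0]
wrist_force: [0.3, 0.3, -0.6]
opening: 0.24
grasp_force: 0.0
t 11.78 pos [0.4445 0.2136 0.0903] yaw 112.4 open 0.23
row [ 0.04 -0.07  0.03] [-0.  -0.  -0.3]
row [ 0.03 -0.07  8.53] [-0.  -0.  -0.3]
```

View pics/top2.png

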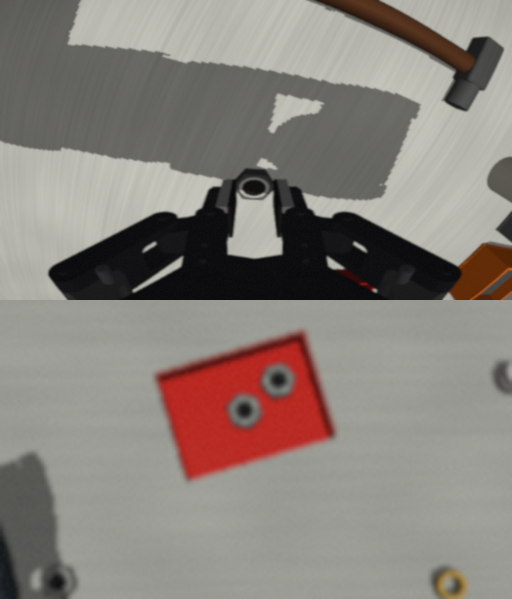

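Nuts 2 and 3 are in the pen in the top crop, at (245,410) and (278,380). Nut1 is laterally centred between the fingers, behind them in the wrist view at (255,187). I'll push it along −x.

```bash
python3 -m handwheel '[[[-0.53,0,0,5,0,0,0],[-0.53,0,0,8.2,0,0,0],[-0.53,0,0,8.5,0,0,0],[-0.53,-1.2,0,8.5,0,0,0],[-0.53,-2.6,0,8.5,0,0,0],[-0.53,-4,0,8.5,0,0,0],[-0.53,-5.4,0,8.5,0,0,0],[-0.53,-6.8,0,8.5,0,0,0],[-0.53,-8.2,0,8.5,0,0,0],[-0.53,-9.6,0,8.5,0,0,0]]]'
python3 -m handwheel '[[[-0.53,-1.4,0,0,0,0,0],[-0.53,-2.8,0,0,0,0,0],[-0.53,-4.2,0,0,0,0,0],[-0.53,-5.6,0,0,0,0,0],[-0.53,-7,0,0,0,0,0],[-0.53,-8.4,0,0,0,0,0],[-0.53,-9.6,0,0,0,0,0],[-0.53,-9.9,0,0,0,0,0],[-0.53,-9.9,0,0,0,0,0],[-0.53,-9.9,0,0,0,0,0]]]'
python3 - <<'E'
from h import *
p,r,o=tool(); n=p[:2]-.0234*r.as_matrix()[:2,0]; print("nut1 est",n,topen(n))
s,e,y,L=push(n,pen(0,36),back=.042); print(s,e,y,L)
plan((*s,.09,y))
E
```

```text
time_s: 13.02
eef_pos: [0.482, 0.1243, 0.0053]
eef_rot: [-0.0, 0.554, 0.832, 0.0]
wrist_force: [0.3, 2.2, 2.7]
opening: 0.232
grasp_force: 1.3
time_s: 14.28
eef_pos: [0.5194, 0.0341, 0.0051]
eef_rot: [-0.0, 0.554, 0.832, -0.0]
wrist_force: [-0.8, 0.3, 0.3]
opening: 0.239
grasp_force: 0.0
nut1 est [0.52842198 0.01251012] [-83.5  40.7]
[0.48749149 0.00309231] [0.5846184 0.0254405] 12.957808013430553 0.08366482519304151
t 14.28 pos [0.5194 0.0341 0.0051] yaw 112.7 open 0.24
row [-1.63 -4.14 -8.49] [-0.   0.  99.7]
```

```bash
python3 -m handwheel '[[[-0.53,2.5,0,0,0,0,0],[-0.53,3,0,-4.5,0,0,0],[-0.53,3,0,-8.5,0,0,5]]]'
python3 -m handwheel '[[[-0.53,-4.6,-4.1,0,0,0,94.7],[-0.53,-4.6,-4.1,0,0,0,94.7],[-0.53,-4.6,-4.1,0,0,0,94.7],[-0.53,-4.6,-4.1,0,0,0,94.7],[-0.53,-4.6,-4.1,0,0,0,94.7],[-0.53,-4.6,-4.1,0,0,0,94.7],[-0.53,-4.6,-4.1,0,0,0,94.7],[-0.53,-4.6,-4.1,0,0,0,94.7],[-0.53,-4.6,-4.1,0,0,0,94.7],[-0.53,-4.6,-4.1,0,0,0,94.7]]]'
python3 - <<'E'
from h import *
c=camera("wrist");cv2.imwrite("pics/w6.png",c["frame"])
import pickle;pickle.dump((c,tool()[0],tool()[1].as_matrix()),open("w6.pkl","wb"))
plan((.4875,.003,.09,13),(.5846,.0254,.005,13))
E
```

```text
time_s: 14.65
eef_pos: [0.5072, 0.0625, 0.0909]
eef_rot: [-0.001, 0.59, 0.807, -0.0]
wrist_force: [0.9, 0.1, 0.3]
opening: 0.239
grasp_force: 0.0
time_s: 15.9
eef_pos: [0.4828, 0.0056, 0.0902]
eef_rot: [-0.0, 0.993, 0.114, -0.0]
wrist_force: [0.6, -0.2, -0.0]
opening: 0.235
grasp_force: 0.0
t 15.95 pos [0.4829 0.0055 0.0902] yaw 13.2 open 0.23
row [0.39 0.35 0.02] [-0.   0.   0.2]
row [10.36  0.38  8.52] [-0.   0.   0.2]
```

View pics/w6.png

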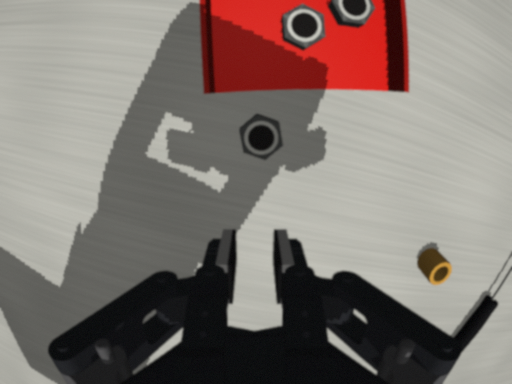

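Nut1 is at (261,137), about 3 mm right of the finger centre. The gap it must enter lies between the left wall at (212) and nut2 at (304,26). I'll shift 3 mm and push.

```bash
python3 -m handwheel '[[[-0.53,0,0.35,5,0,0,0],[-0.53,0,0.35,8.2,0,0,0],[-0.53,0,0.35,8.5,0,0,0],[-0.53,1.2,0.35,8.5,0,0,0],[-0.53,2.6,0.35,8.5,0,0,0],[-0.53,4,0.3,8.5,0,0,0],[-0.53,5.4,0.25,8.5,0,0,0],[-0.53,6.8,0.2,8.5,0,0,0],[-0.53,8.2,0.2,8.5,0,0,0],[-0.53,9.4,0.2,8.5,0,0,0]]]'
python3 -m handwheel '[[[-0.53,0.7,0,0,0,0,0],[-0.53,0.7,0,0,0,0,0],[-0.53,-2,0,0,0,0,0],[-0.53,-5,0,-5,0,0,0],[-0.53,-10,0,-13,0,0,0],[-0.53,-15,0,-18,0,0,0],[-0.53,-15,0,-18,0,0,0],[-0.53,-15,0,-18,0,0,0]]]'
python3 - <<'E'
from h import *
c=camera("wrist");d=camera("top")
cv2.imwrite("pics/end.png",np.vstack([cv2.resize(c["frame"],(400,300)),cv2.resize(d["frame"],(400,300))]))
import pickle;pickle.dump((c,d,tool()[0],tool()[1].as_matrix()),open("end.pkl","wb"))
E
```

```text
time_s: 17.2
eef_pos: [0.576, 0.0246, 0.0052]
eef_rot: [0.0, 0.994, 0.113, -0.0]
wrist_force: [-0.3, 0.1, 1.5]
opening: 0.238
grasp_force: 0.4
time_s: 18.2
eef_pos: [0.4292, -0.0098, 0.1878]
eef_rot: [0.001, 0.994, 0.112, 0.003]
wrist_force: [0.4, 0.2, 0.1]
opening: 0.237
grasp_force: 0.0
```

View pics/end.png

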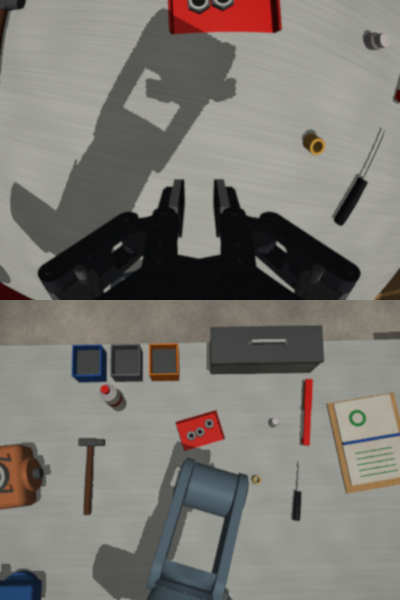

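All three nuts are in the pen: (191,436), (200,431) and (209,423) in the lower half. I'll check the margin to the open line with numbers, then hand in.

```bash
python3 - <<'E'
from h import *
import pickle
c,d,p,M=pickle.load(open("end.pkl","rb"))
for u,v in [(191,136),(200,131),(209,123)]: print(topen(px2w(d,u*1.28,v*1.28,.016)))
print(topen(wrist_px(c,p,M,198*1.28,2*1.28,.016)))
if topen(px2w(d,191*1.28,136*1.28,.016))[0]>-22: print(ctrl.hand_in())
E
```

```text
[-7.7 36. ]
[-0.1  1.1]
[ 17.5 -37.1]
[-9.7 37.9]
the job is handed in; nothing more can be done
None
```

All three nuts are inside the pen and the job is handed in: the nut nearest the open side sits about 40 mm behind its line, the bush and tools look unmoved in the last pictures, and the arm finished at 18 s of the 72 s allowed.

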